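Tip the lidded steriliser tin out into the tray

TASK

Slide the steel tray across the counter until it lies squarely up against the foot of the white stand, centred under the tin's mouth. Then push the tin's side handle right over to its stop, so that the tin turns mouth-down, its lid falls open by itself (do not touch the lid) and all four steel pieces spill into the tray; leave the tin turned over and do not disturb the other things on the counter.

Things in the scene. Friction and masses are not known exactly. Their poses are not given: they have to be found in the camera images.
- stand: white fixed tipping stand that carries the tin. Origin on the table right under the tin's pivot; -x is the way the tin pours, y is parallel to the pivot, z up. Foot: a plate 12 mm high, 150 mm wide, its straight front edge at x = +12 mm. Two side cheeks (outer faces y = +-74 mm) rise behind that edge to z = 150 mm; only above z = 110 mm they reach forward to x = -15 mm
- pivot (a point): middle of the tin's pivot axis, 135 mm above the table; axes as the stand's. Upright, the tin reaches from 0 to 85 mm behind it (stand +x) and from 0 to 55 mm below it
- tin (a joint): turn of the tin about its pivot, rad: 0 upright at rest, grows as it tips to the stand's -x, end stop 2.7 (mouth down). Steel box 85 (x) x 120 (y) x 55 mm, 0.5 kg, pivoted at its front upper edge, damping 0.12 N m s/rad. Let go below about 1.7 rad it falls back; beyond about 2.2 rad it falls slowly on to its stop and stays there
- lid (a joint): opening of the tin's flat steel lid, rad: 0 shut. Hinged without catch or spring along the tin's back upper edge, 85 mm behind the pivot; gravity keeps it shut until the tin is tipped past 1.57, then it hangs open (about 1.1 with the tin fully over), its edge no lower than 75 mm above the table
- tin_handle (a point): middle of the tipping handle: round light-grey grip, 18 mm diameter, 68 mm long, parallel to the pivot, on a crank fixed to the tin at the stand's +y side (robot side), y = 96 to 164 mm, this point y = 130. It is 100 mm from the pivot axis: upright 57 mm behind and 82 mm above it; it turns with the tin over the top to 84 mm in front and 54 mm below. Push it with closed fingers or guide it
- tray: loose open stainless tray, 160 (x) x 220 (y) x 32 mm high, walls and floor 4 mm, about 0.55 kg. Origin at the centre of its underside. It starts out in front of the stand, its 220 mm sides roughly parallel to the foot; pushed against the foot its centre is at x = -68 mm in the stand's frame
- piece0_center (a point): centre of one of the four steel pieces in the tin: a flat-sided 14 mm square body 44 mm long (along its y) with a 10 mm round neck, 70 mm long in all, 45 g
- piece1_center (a point): centre of one of the four steel pieces in the tin: a flat-sided 14 mm square body 44 mm long (along its y) with a 10 mm round neck, 70 mm long in all, 45 g
- piece2_center (a point): centre of one of the four steel pieces in the tin: a flat-sided 14 mm square body 44 mm long (along its y) with a 10 mm round neck, 70 mm long in all, 45 g
- piece3_center (a point): centre of one of the four steel pieces in the tin: a flat-sided 14 mm square body 44 mm long (along its y) with a 10 mm round neck, 70 mm long in all, 45 g
- bottle: bystander: clear plastic bottle, 66 mm across, 190 mm high; origin at the middle of its underside
- bowl: bystander: steel bowl, 120 mm across, 45 mm high; origin at the middle of its underside
- carton: bystander: closed cardboard carton, 100 x 180 x 75 mm; origin at the middle of its underside
- jar: bystander: small amber jar with a black cap, 60 mm across, 70 mm high; origin at the middle of its underside
- cup: bystander: white plastic cup, 72 mm across, 85 mm high; origin at the middle of its underside
- rack: bystander: flat pink plastic instrument rack, 100 x 170 x 18 mm; origin at the middle of its underside
- spatula: bystander: spatula lying flat; origin at the middle of its underside

How it is judged:
On the way, in this order (a step that is already met when the one before it is completed fails the run):
1. with the tin still upright, the tray lies against the foot or within about 20 mm of it, within 50 mm of centred and 0.2 rad of square (x of tray in the frame of stand between -0.09 and -0.055 m and y of tray in the frame of stand between -0.05 and 0.05 m and angle between the x axis of tray and the x axis of stand, either way round below 0.2 rad and value of joint tin below 0.3 rad), for 0.2 s.
2. the tin is turned over (beyond 2.4 rad) and its lid hangs open (beyond 0.6 rad) (value of joint tin above 2.4 rad and value of joint lid above 0.6 rad), for 0.2 s.
At the end, for the whole second after the job is handed in: The tin is turned over (beyond 2.4 rad) with its lid hanging open (beyond 0.6 rad); the tray stands flat (tilt under 0.1 rad); the centres of all four pieces lie inside the tray, within 77 mm (x) and 107 mm (y) of its centre and below 36 mm above its underside, at rest (under 0.03 m/s) (all of step 2 and angle between tray's own z axis and vertical below 0.1 rad and x of piece0_center in the frame of tray between -0.077 and 0.077 m and y of piece0_center in the frame of tray between -0.107 and 0.107 m and z of piece0_center in the frame of tray between 0 and 0.036 m and linear speed of each of piece0, piece1, piece2, piece3 below 0.03 m/s and x of piece1_center in the frame of tray between -0.077 and 0.077 m and y of piece1_center in the frame of tray between -0.107 and 0.107 m and z of piece1_center in the frame of tray between 0 and 0.036 m and x of piece2_center in the frame of tray between -0.077 and 0.077 m and y of piece2_center in the frame of tray between -0.107 and 0.107 m and z of piece2_center in the frame of tray between 0 and 0.036 m and x of piece3_center in the frame of tray between -0.077 and 0.077 m and y of piece3_center in the frame of tray between -0.107 and 0.107 m and z of piece3_center in the frame of tray between 0 and 0.036 m); the robot touches nothing.
It fails at once if the robot touches the lid (contact force between any of the fingers, the arm and lid above 0.5 N).
It fails at once if a bystander is moved more than 30 mm or tipped over (distance of any of bottle, bowl, carton, jar, cup, rack, spatula from where it was at the start of the episode above 0.03 m or angle between any of bottle, bowl, carton, jar, cup, rack, spatula's own z axis and vertical above 0.5 rad).
It also fails if it takes over 56 s, if anything falls off the work surface, if the arm or the gripper's body presses on something with over 40 N, if the wrist force passes 120 N, or if a joint passes its speed limit or range.

ROBOT

A 6-joint arm with a two-finger parallel gripper is mounted at the origin on the work surface. World frame = base frame: x ahead of the robot, y to its left, z up, the work surface at z = 0. Lengths are in m, angles in rad, forces in N, time in s.
With the tool pointing down it reaches from about 0.25 to 0.85 m from the base axis. Payload 12.5 kg.
Tool frame: the origin (TCP) lies midway between the tips of the shut fingers; the grasp point (between the pads) lies 19 mm behind it (bot.hold_point_z is the distance from the TCP to the grasp point, in m); z points along the fingers, y is the direction in which the jaws open and shut (so a half turn about z gives the same grasp; the last joint's range is limited). The gripper opens to 93 mm and grips with 3 to 60 N. Pads are 15 mm wide; open, the fingers measure 128 mm over their backs; the gripper's body (75 mm by 188 mm) begins 65 mm behind the grasp point.
Start: joints at [1.198, 0.351, 1.652, -0, 1.139, -0.085], TCP at [0.156, 0.527, 0.219] pointing down, gripper open.
Joint ranges: [-2.75, 2.75], [-0.79, 2.1], [0.01, 2.65], [-1.57, 4.71], [0.07, 3.14], [-2.87, 2.87]. Speed limits (rad/s): [2.22, 2.22, 2.79, 3.14, 3.14, 3.14].

INTERFACE

Orientations are given as a unit quaternion [x, y, z, w].
In Python, from workcell import bot gives the robot as it stands.
- The arm moves only by the shell command python3 -m inch 'ROWS' [FORCE]. ROWS is JSON, a list of rows, each an object with "linear": the shift along the tool's x, y, z in mm, a list of three; "delta_rot": the turn, a rotation vector about the tool's x, y, z in degrees, a list of three; "hand": the closure, from 0 (fully open) to 1 (shut). In form: [{"linear": [tx, ty, tz], "delta_rot": [rx, ry, rz], "hand": hand}, ...]. A call has 1 to 20 rows; each row is the pose to reach, as a shift and turn from the pose measured when the call began, along the tool's axes at that moment; what a row does not reach only later rows make up. A row lasts 1/10 s, in which the tool goes at most 50 mm and 8.59 degrees, less where a joint would pass 70% of its speed; a pose out of reach is approached as far as the arm can. A call with a gripper value outside its range is refused whole. The fingers move at their own pace and stop on an object; FORCE is the grip in N (left out, the last holds). Time passes only in rows, so rows that repeat a pose let the fingers close. It gives the time, the measured TCP pose, the force and the opening at its end, in the units of the state.
- bot.sense(): the state, without advancing time (a new reading comes with each control period).
- bot.snapshot(name): name is "scene" or "top" or "wrist"; returns a dict with "pixels" (480x640x3 uint8, red, green, blue), "depth" (480x640 float32, m along the optical axis (not along the pixel's ray), 0 where there is no reading), "mtx" (3x3 intrinsics, pixels), "k1" (the pictures are not rectified: a ray, as slopes to the right and down, at radius r is drawn at 1 + k1 r^2 times it, then the intrinsics apply), "eye" and "attitude" of the camera in the world; the wrist camera has in their place "T_tool_cam" (4x4, takes a point from camera to tool coordinates, whose origin is the TCP and whose axes are the flange's). Camera axes: x right, y up, looking along -z (the intrinsics and any distortion apply to the point x, -y, -z); pixel columns grow to the right and rows downward; lengths in m; the calibration is good to about 2 mm. A picture is of the moment at which its call begins: read the wrist's pose just before it.
- bot.hand_in(): hands the job in, once; it reports no verdict.
Trained networks look in a picture, given as the dict that the camera call returned (one of the last four; its "shot" number tells which), for a name from the list of things; names that differ only in an ending like _2 or _b are one class to them, and where a whole thing is asked for, a point or a joint stands for the part that bears it (a point fixed in the world has none). Each returns a list of dicts, best first, with "conf" (0 to 1); they miss things now and then, are a little off and sometimes report something else, mostly with a low value. They report only what shows in the picture. A call takes as long as a camera call.
- bot.boxes_of(picture, target): "bbox" ([left, top, width, height] in pixels, round what is visible of it).
- bot.trace(picture, target): "pixels" (480x640 bool, what is visible of it) and "bbox" ([left, top, width, height] in pixels, round what is visible of it).
- bot.pinpoint(picture, target): "xy" ([column, row] in pixels: a listed point, or the origin of a listed thing).
The state is a dict: "t": time; "joint_positions": joint angles; "joint_velocities": joint speeds; "joint_efforts": joint torques, N m; "eef_pos": TCP position; "tcp_rot": TCP orientation; "force": force on the tool from outside, world axes, zero at the start; "torque": the same for the moment, N m; "finger_gap": opening from 0.0 (shut) to 1.0 (fully open).
Only numpy, scipy, OpenCV 4.12 (cv2) and the standard library are available. Lean on these libraries where they do the work, as an engineer would, in place of code of your own. Each camera call takes 0.05 s, during which the arm holds its last target.

## Working session

There is one attempt and no reset: what is moved stays moved. The work goes in short steps, Python scripts to look and compute and a shell command to move; the robot and the scene stay as the last step left them, time stands still between calls to the robot, and variables do not carry over. Pictures are saved under pics/ and viewed, and the job is handed in when it is done.

```bash
ls; mkdir -p pics; cat > h.py <<'E'
import numpy as np, cv2
from scipy.spatial.transform import Rotation as R
from workcell import bot
def cam_pose(p, s=None):
    if 'T_tool_cam' in p:
        T=np.eye(4);T[:3,:3]=R.from_quat(s['tcp_rot']).as_matrix();T[:3,3]=s['eef_pos']
        return T@np.array(p['T_tool_cam'])
    T=np.eye(4);a=np.array(p['attitude']);T[:3,:3]=a if a.shape==(3,3) else R.from_quat(a).as_matrix()
    T[:3,3]=p['eye'];return T
def slopes(p,uv):
    K=np.array(p['mtx']);k=p['k1'];uv=np.atleast_2d(np.array(uv,float))
    return cv2.undistortPoints(uv[:,None,:],K,np.array([k,0,0,0,0.])).reshape(-1,2)
def lift(p,uv,s=None,depth=None):
    uv=np.atleast_2d(np.array(uv,float));m=slopes(p,uv)
    if depth is None: depth=p['depth'][np.clip(uv[:,1].round().astype(int),0,479),np.clip(uv[:,0].round().astype(int),0,639)]
    d=np.asarray(depth)
    c=np.c_[m[:,0]*d,-m[:,1]*d,-d*np.ones(len(m))]
    T=cam_pose(p,s);return c@T[:3,:3].T+T[:3,3]
def onz(p,uv,z,s=None):
    T=cam_pose(p,s);m=slopes(p,uv);r=np.c_[m[:,0],-m[:,1],-np.ones(len(m))]@T[:3,:3].T
    return T[:3,3]+r*((z-T[2,3])/r[:,2])[:,None]
def proj(p,X,s=None):
    T=cam_pose(p,s);c=(np.atleast_2d(X)-T[:3,3])@T[:3,:3]
    q=np.c_[c[:,0],-c[:,1],-c[:,2]]
    return cv2.projectPoints(q,np.zeros(3),np.zeros(3),np.array(p['mtx']),np.array([p['k1'],0,0,0,0.]))[0].reshape(-1,2)
def save(p,n): cv2.imwrite('pics/'+n,p['pixels'][:,:,::-1])
E
python3 - <<'E'
from h import *
for c in ['scene','top']:
    p=bot.snapshot(c); save(p,c+'0.png'); np.savez(c+'0.npz',**{k:v for k,v in p.items()})
    print(c,p['eye'],p['attitude'],p['k1'],p['mtx'])
    for t in ['stand','tin','lid','tin_handle','tray','bottle','bowl','carton','jar','cup','rack','spatula','pivot']:
        o=bot.pinpoint(p,t)
        for d in o[:1]:
            print(t,np.round(d['xy']),round(d['conf'],2), np.round(lift(p,d['xy'])[0],3), np.round(onz(p,d['xy'],0)[0],3))
E
```

```text
pics
scene [ 1.32546427 -0.32131369  1.08244611] [0.28403213 0.20027831 0.5286921  0.77440236] -0.0316086573477436 [[491.38205253   0.         319.75544096]
 [  0.         491.38205253 235.09684382]
 [  0.           0.           1.        ]]
stand [370. 250.] 0.65 [ 0.555  0.118 -0.004] [0.558 0.116 0.   ]Traceback (most recent call last):
  File "<stdin>", line 6, in <module>
ValueError: it knows: bottle, bowl, carton, cup, jar, piece0_center, piece1_center, piece2_center, piece3_center, pivot, rack, spatula, stand, tin_handle, tray
```

```bash

python3 - <<'E'
from h import *
for c in ['scene','top']:
    p=bot.snapshot(c); save(p,c+'0.png'); np.savez(c+'0.npz',**{k:v for k,v in p.items()})
    print(c,p['eye'],p['attitude'])
    for t in ['stand','tin_handle','tray','bottle','bowl','carton','jar','cup','rack','spatula','pivot']:
        o=bot.pinpoint(p,t)
        for d in o[:1]:
            print(t,np.round(d['xy']),round(d['conf'],2), np.round(lift(p,d['xy'])[0],3), np.round(onz(p,d['xy'],{'tin_handle':.217,'pivot':.135}.get(t,0))[0],3))
E
```

```text
scene [ 1.32546427 -0.32131369  1.08244611] [0.28403213 0.20027831 0.5286921  0.77440236]
stand [371. 250.] 0.91 [ 0.556  0.12  -0.006] [0.56  0.118 0.   ]
tin_handle [367. 158.] 0.82 [0.42  0.157 0.217] [0.42  0.157 0.217]
tray [320. 263.] 0.94 [ 0.549 -0.033  0.001] [ 0.548 -0.033  0.   ]
bottle [437. 299.] 0.74 [0.789 0.192 0.033] [0.772 0.208 0.   ]
bowl [217. 340.] 0.73 [ 0.681 -0.354  0.004] [ 0.679 -0.354  0.   ]
carton [140. 326.] 0.85 [ 0.614 -0.516  0.064] [ 0.569 -0.528  0.   ]
jar [225. 245.] 0.7 [ 0.419 -0.264  0.036] [ 0.387 -0.262  0.   ]
cup [470. 213.] 0.59 [0.566 0.43  0.038] [0.539 0.457 0.   ]
rack [147. 266.] 0.74 [ 0.392 -0.481  0.011] [ 0.383 -0.483  0.   ]
spatula [433. 172.] 0.62 [0.352 0.435 0.016] [0.338 0.446 0.   ]
pivot [373. 217.] 0.72 [0.56  0.115 0.14 ] [0.557 0.117 0.135]
top [ 0.38097473 -0.03727285  1.95169234] [-0.0338034   0.02516607  0.71029286 -0.70264361]
stand [424. 201.] 0.7 [ 0.68  -0.354 -0.001] [ 0.68  -0.354  0.   ]
tin_handle [262. 280.] 0.66 [0.418 0.162 0.223] [0.418 0.162 0.217]
tray [327. 245.] 0.68 [ 0.537 -0.028  0.008] [ 0.538 -0.028  0.   ]
bottle [253. 176.] 0.84 [0.745 0.201 0.13 ] [0.771 0.218 0.   ]
bowl [427. 200.] 0.86 [ 0.682 -0.363  0.002] [ 0.682 -0.363  0.   ]
carton [278. 235.] 0.75 [0.557 0.122 0.139] [0.571 0.134 0.   ]
jar [399. 289.] 0.68 [ 0.387 -0.257  0.068] [ 0.388 -0.265  0.   ]
cup [182. 240.] 0.88 [0.558 0.452 0.008] [0.559 0.454 0.   ]
rack [464. 293.] 0.8 [ 0.373 -0.478  0.011] [ 0.373 -0.48   0.   ]
spatula [184. 306.] 0.87 [0.338 0.442 0.021] [0.338 0.447 0.   ]
pivot [281. 239.] 0.58 [0.547 0.112 0.136] [0.547 0.112 0.135]
```

View pics/scene0.png

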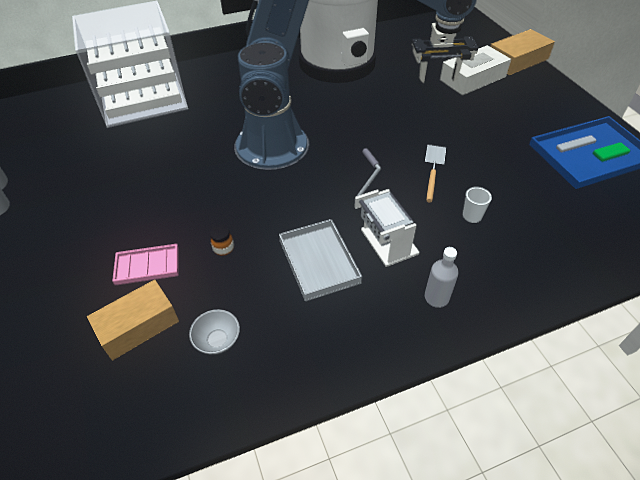

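View pics/top0.png

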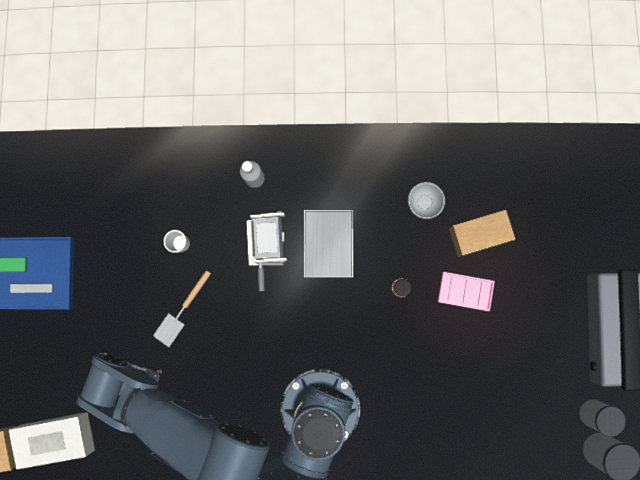

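Tray right-centre (327,245 in top) to the right of the stand (~265,239); the handle crank points to the robot (262,280). Now I'll measure accurately.

```bash

python3 - <<'E'
from h import *
for c in ['scene','top']:
    p=bot.snapshot(c)
    vv,uu=np.mgrid[0:480,0:640]; P=lift(p,np.c_[uu.ravel(),vv.ravel()],depth=p['depth'].ravel())
    for t in ['tray','stand','tin_handle']:
        o=bot.trace(p,t)
        if not o: print(t,'none');continue
        m=o[0]['pixels'].ravel()&(p['depth'].ravel()>0); Q=P[m]
        print(c,t,round(o[0]['conf'],2),m.sum(),np.round(np.percentile(Q,[1,50,99],axis=0),3).tolist())
        if t=='tray':
            cs=cv2.findContours(o[0]['pixels'].astype(np.uint8),cv2.RETR_EXTERNAL,cv2.CHAIN_APPROX_NONE)[0]
            k=max(cs,key=cv2.contourArea).reshape(-1,2)
            print('rim rect z.032',cv2.minAreaRect(onz(p,k,.032)[:,:2].astype(np.float32)*1000))
        # region cloud
    # cheeks top & foot
    reg=(P[:,0]>.45)&(P[:,0]<.66)&(P[:,1]>.05)&(P[:,1]<.26)
    for lo,hi,n in [(.143,.156,'cheek/lid'),(.007,.018,'foot')]:
        Q=P[reg&(P[:,2]>lo)&(P[:,2]<hi)]
        if len(Q)>5: print(c,n,len(Q),np.round(np.percentile(Q,[2,50,98],axis=0),3).tolist(),cv2.minAreaRect(Q[:,:2].astype(np.float32)*1000))
    im=p['pixels'][:,:,::-1]
    if c=='top': cr=im[180:310,225:375]
    else: cr=im[130:320,260:470]
    cr=cv2.resize(cr,None,fx=3.8 if c=='scene' else 5,fy=3.8 if c=='scene' else 5,interpolation=cv2.INTER_CUBIC)
    cv2.imwrite(f'pics/{c}_crop.png',cr[:600,:800])
E
```

```text
scene tray 0.72 4198 [[0.432, -0.114, -0.004], [0.542, -0.031, 0.002], [0.652, 0.045, 0.032]]
rim rect z.032 ((552.10986328125, -36.56526184082031), (166.96923828125, 240.48611450195312), 89.07991790771484)
scene stand 0.8 3395 [[0.396, 0.101, -0.003], [0.572, 0.148, 0.134], [0.629, 0.228, 0.222]]
scene tin_handle 0.7 1743 [[0.397, 0.105, 0.08], [0.543, 0.148, 0.137], [0.613, 0.201, 0.223]]
scene cheek/lid 162 [[0.47, 0.098, 0.143], [0.488, 0.127, 0.147], [0.629, 0.169, 0.152]] ((548.4268188476562, 136.40179443359375), (161.4265594482422, 76.20024108886719), 3.0599775314331055)
scene foot 401 [[0.485, 0.123, 0.007], [0.58, 0.14, 0.01], [0.627, 0.232, 0.016]] ((552.5398559570312, 177.54112243652344), (150.8650665283203, 109.00859832763672), 3.1916520595550537)
top tray 0.78 3229 [[0.434, -0.11, -0.01], [0.543, -0.032, 0.003], [0.648, 0.046, 0.035]]
rim rect z.032 ((540.8919067382812, -30.659324645996094), (159.43870544433594, 216.0527801513672), 89.17259216308594)
top stand 0.56 1825 [[0.404, 0.109, 0.003], [0.545, 0.162, 0.138], [0.625, 0.233, 0.228]]
top tin_handle 0.93 1577 [[0.395, 0.108, -0.004], [0.537, 0.158, 0.139], [0.614, 0.204, 0.228]]
top cheek/lid 294 [[0.477, 0.104, 0.143], [0.555, 0.145, 0.146], [0.627, 0.198, 0.154]] ((548.1181030273438, 150.62420654296875), (164.03103637695312, 101.13602447509766), 3.191866397857666)
top foot 264 [[0.455, 0.053, 0.007], [0.545, 0.222, 0.01], [0.659, 0.255, 0.017]] ((555.3671875, 154.57778930664062), (208.9977569580078, 208.55087280273438), 0.08867447078227997)
```

View pics/scene_crop.png

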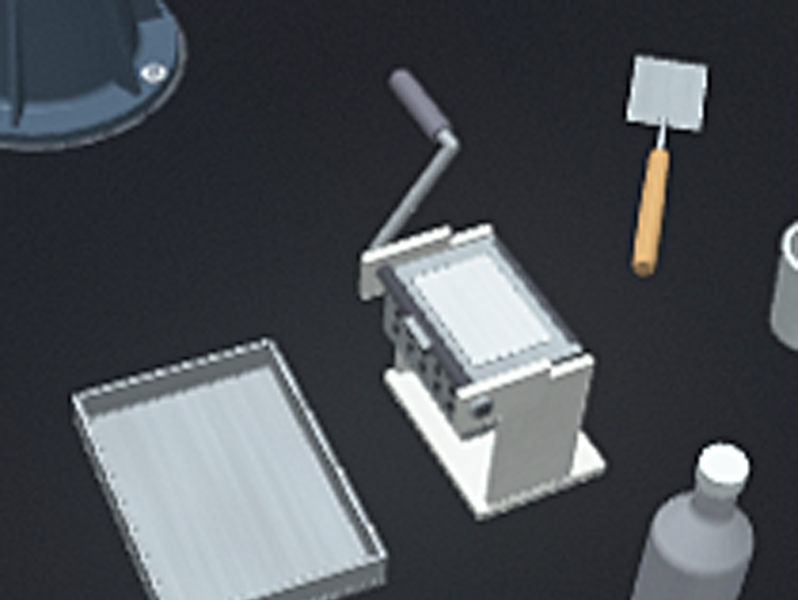

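View pics/top_crop.png

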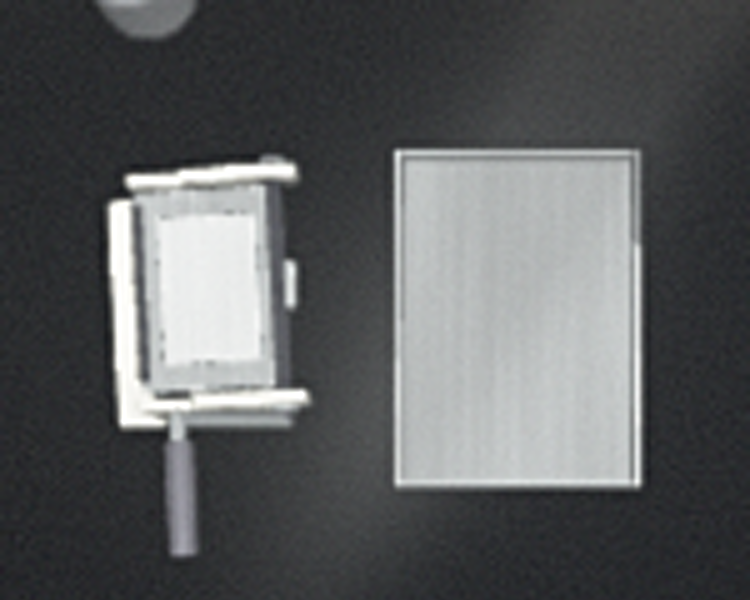

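```bash
cat >> h.py <<'E'
def goal(pos, jaw_deg, s=None):
    """tool down, tool y along world angle jaw_deg (choose nearer half turn); print tool-frame shift mm and rotvec deg"""
    s=s or bot.sense(); Rc=R.from_quat(s['tcp_rot'])
    best=None
    for a in (jaw_deg,jaw_deg+180):
        y=np.array([np.cos(np.radians(a)),np.sin(np.radians(a)),0]);z=np.array([0,0,-1.]);x=np.cross(y,z)
        rv=np.degrees((Rc.inv()*R.from_matrix(np.c_[x,y,z])).as_rotvec())
        if best is None or np.linalg.norm(rv)<np.linalg.norm(best): best=rv
    for q in np.atleast_2d(pos): print(np.round(q,3),'-> lin',np.round(Rc.inv().apply(q-np.array(s['eef_pos']))*1000,1),'rot',np.round(best,2))
def st():
    s=bot.sense();print('t',round(s['t'],2),'pos',np.round(s['eef_pos'],4),'F',np.round(s['force'],1),'gap',round(s['finger_gap'],3),'j',np.round(s['joint_positions'],2));print(np.round(R.from_quat(s['tcp_rot']).as_matrix(),3).tolist())
E
python3 -c "
from h import *
st(); goal([[.2,.45,.40],[.54,-.108,.40],[.54,-.108,.08]],89.2)"
```

```text
t 1.7 pos [0.1561 0.5274 0.2186] F [-0.1  1.3  0.4] gap 1.001 j [ 1.2   0.35  1.65  0.    1.14 -0.08]
[[-0.959, 0.284, -0.0], [0.284, 0.959, -0.0], [0.0, -0.0, -1.0]]
[0.2  0.45 0.4 ] -> lin [ -64.1  -61.7 -181.4] rot [ -0.    -0.   -15.69]
[ 0.54  -0.108  0.4  ] -> lin [-548.5 -500.3 -181.4] rot [ -0.    -0.   -15.69]
[ 0.54  -0.108  0.08 ] -> lin [-548.5 -500.3  138.6] rot [ -0.    -0.   -15.69]
```

```bash
python3 -m inch '[{"linear":[-20,-20,-60],"delta_rot":[0,0,-4],"hand":0.2},{"linear":[-40,-40,-120],"delta_rot":[0,0,-8],"hand":0.2},{"linear":[-64,-62,-181],"delta_rot":[0,0,-15.7],"hand":0.2},{"linear":[-64,-62,-181],"delta_rot":[0,0,-15.7],"hand":0.2},{"linear":[-64,-62,-181],"delta_rot":[0,0,-15.7],"hand":0.2},{"linear":[-548,-500,-181],"delta_rot":[0,0,-15.7],"hand":0.2},{"linear":[-548,-500,-181],"delta_rot":[0,0,-15.7],"hand":0.2},{"linear":[-548,-500,-181],"delta_rot":[0,0,-15.7],"hand":0.2},{"linear":[-548,-500,-181],"delta_rot":[0,0,-15.7],"hand":0.2},{"linear":[-548,-500,-181],"delta_rot":[0,0,-15.7],"hand":0.2},{"linear":[-548,-500,-181],"delta_rot":[0,0,-15.7],"hand":0.2},{"linear":[-548,-500,-181],"delta_rot":[0,0,-15.7],"hand":0.2},{"linear":[-548,-500,-181],"delta_rot":[0,0,-15.7],"hand":0.2},{"linear":[-548,-500,-181],"delta_rot":[0,0,-15.7],"hand":0.2},{"linear":[-548,-500,-181],"delta_rot":[0,0,-15.7],"hand":0.2},{"linear":[-548,-500,-181],"delta_rot":[0,0,-15.7],"hand":0.2},{"linear":[-548,-500,-181],"delta_rot":[0,0,-15.7],"hand":0.2},{"linear":[-548,-500,-181],"delta_rot":[0,0,-15.7],"hand":0.2},{"linear":[-548,-500,-181],"delta_rot":[0,0,-15.7],"hand":0.2},{"linear":[-548,-500,-181],"delta_rot":[0,0,-15.7],"hand":0.2}]' 20
python3 - <<'E'
from h import *
st()
s=bot.sense();p=bot.snapshot('wrist');save(p,'w1.png')
for t in ('tray','stand','tin_handle'):
    for d in bot.pinpoint(p,t)[:1]: print(t,d['xy'],d['conf'],lift(p,d['xy'],s)[0].round(3))
o=bot.trace(p,'tray')
if o:
    cs=cv2.findContours(o[0]['pixels'].astype(np.uint8),cv2.RETR_EXTERNAL,cv2.CHAIN_APPROX_NONE)[0]
    k=max(cs,key=cv2.contourArea).reshape(-1,2)
    q=onz(p,k,.032,s)[:,:2]; print(q.min(0),q.max(0),cv2.minAreaRect(q.astype(np.float32)*1000))
goal([[.541,-.1075,.06],[.541,-.1075,.012]],89.2)
E
```

```text
t: 3.7
eef_pos: [0.5398, -0.1082, 0.3984]
tcp_rot: [0.008, 1.0, 0.0, -0.001]
force: [-0.5, 0.3, -0.4]
finger_gap: 0.796
t 3.7 pos [ 0.5398 -0.1082  0.3984] F [-0.5  0.3 -0.4] gap 0.796 j [-0.28  0.23  1.37  0.    1.54 -1.84]
[[-1.0, 0.016, -0.002], [0.016, 1.0, 0.001], [0.002, 0.001, -1.0]]
tray [373.5, 186.4] 0.68 [ 0.542 -0.028  0.006]
stand [467.1, 194.9] 0.92 [0.558 0.12  0.001]
tin_handle [618.4, 85.9] 0.92 [0.423 0.16  0.224]
[ 0.43018802 -0.11216324] [0.65203852 0.04824754] ((541.0281372070312, -31.87346649169922), (160.21498107910156, 220.6300506591797), 89.4814453125)
[ 0.541 -0.108  0.06 ] -> lin [ -1.5  -0.9 340.1] rot [-0.01  0.04  0.09]
[ 0.541 -0.108  0.012] -> lin [ -1.4  -0.9 388.1] rot [-0.01  0.04  0.09]
```

View pics/w1.png

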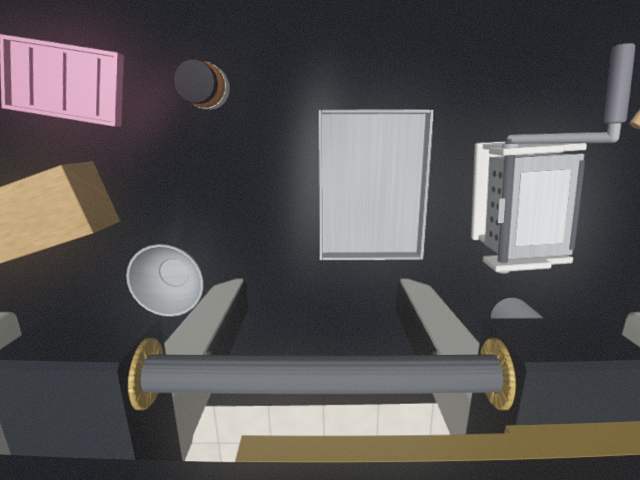

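The tray spans (320,110)–(432,260), and the wall nearest the bowl lies at y≈-0.110; nothing stands where the fingers will go. Descending to straddle that wall.

```bash
python3 -m inch '[{"linear":[-1,-1,340],"delta_rot":[0,0,0],"hand":0.4},{"linear":[-1,-1,340],"delta_rot":[0,0,0],"hand":0.4},{"linear":[-1,-1,340],"delta_rot":[0,0,0],"hand":0.4},{"linear":[-1,-1,340],"delta_rot":[0,0,0],"hand":0.4},{"linear":[-1,-1,340],"delta_rot":[0,0,0],"hand":0.4},{"linear":[-1,-1,340],"delta_rot":[0,0,0],"hand":0.4},{"linear":[-1,-1,340],"delta_rot":[0,0,0],"hand":0.4},{"linear":[-1,-1,360],"delta_rot":[0,0,0],"hand":0.4},{"linear":[-1,-1,375],"delta_rot":[0,0,0],"hand":0.4},{"linear":[-1,-1,385],"delta_rot":[0,0,0],"hand":0.4},{"linear":[-1,-1,386],"delta_rot":[0,0,0],"hand":0.4},{"linear":[-1,-1,386],"delta_rot":[0,0,0],"hand":0.4},{"linear":[-1,-1,386],"delta_rot":[0,0,0],"hand":1},{"linear":[-1,-1,386],"delta_rot":[0,0,0],"hand":1},{"linear":[-1,-1,386],"delta_rot":[0,0,0],"hand":1},{"linear":[-1,-1,386],"delta_rot":[0,0,0],"hand":1},{"linear":[-1,-1,386],"delta_rot":[0,0,0],"hand":1},{"linear":[-1,-1,386],"delta_rot":[0,0,0],"hand":1}]' 25
python3 - <<'E'
from h import *
st()
p=bot.snapshot('top')
o=bot.trace(p,'tray')
print(bot.pinpoint(p,'tray')[:1])
E
```

```text
t: 5.75
eef_pos: [0.5406, -0.1076, 0.0141]
tcp_rot: [0.006, 1.0, -0.0, 0.0]
force: [0.6, 0.4, 0.0]
finger_gap: 0.133
t 5.75 pos [ 0.5406 -0.1076  0.0141] F [0.6 0.4 0. ] gap 0.133 j [-0.28  0.64  1.78  0.    0.72 -1.84]
[[-1.0, 0.012, 0.001], [0.012, 1.0, -0.0], [-0.001, -0.0, -1.0]]
[{'xy': [326.6, 243.3], 'conf': 0.72}]
```

```bash
python3 -m inch '[{"linear":[0,0,0],"delta_rot":[0,0,0],"hand":1},{"linear":[0,0,0],"delta_rot":[0,0,0],"hand":1},{"linear":[0,0,0],"delta_rot":[0,0,0],"hand":1}]' 25
python3 -c "
from h import *
s=bot.sense();a=np.radians(3.2-.6)
# tray centre rel to tcp now
c=np.array([.541,-.0305]);t=np.array(s['eef_pos'][:2]);C=np.array([.559,.045])
off=c-t;print(off);n=C-np.array([[np.cos(a),-np.sin(a)],[np.sin(a),np.cos(a)]])@off
print(n);goal([*n,s['eef_pos'][2]],89.2+np.degrees(a))"
```

```text
t: 6.2
eef_pos: [0.5406, -0.1077, 0.0141]
tcp_rot: [0.006, 1.0, -0.0, 0.0]
force: [-0.2, -0.7, 0.1]
finger_gap: 0.041
[0.00041815 0.07720329]
[ 0.56208445 -0.03214278]
[ 0.562 -0.032  0.014] -> lin [-20.6  75.8  -0. ] rot [-0.02  0.04 -2.5 ]
```

Wall gripped (3.8 mm opening). I'll slide most of the way, keeping the tray flat.

```bash
python3 -m inch '[{"linear":[-2,8,0],"delta_rot":[0,0,-0.3],"hand":1},{"linear":[-5,18,0],"delta_rot":[0,0,-0.7],"hand":1},{"linear":[-8,28,0],"delta_rot":[0,0,-1],"hand":1},{"linear":[-11,38,0],"delta_rot":[0,0,-1.4],"hand":1},{"linear":[-14,48,0],"delta_rot":[0,0,-1.8],"hand":1},{"linear":[-17,58,0],"delta_rot":[0,0,-2.2],"hand":1},{"linear":[-20,64,0],"delta_rot":[0,0,-2.5],"hand":1},{"linear":[-21,67,0],"delta_rot":[0,0,-2.5],"hand":1},{"linear":[-21,67,0],"delta_rot":[0,0,-2.5],"hand":1},{"linear":[-21,67,0],"delta_rot":[0,0,-2.5],"hand":1}]' 25
python3 - <<'E'
from h import *
st()
p=bot.snapshot('top');save(p,'top2.png')
p=bot.snapshot('scene');cv2.imwrite('pics/scene2.png',cv2.resize(p['pixels'][130:320,260:470,::-1],None,fx=3.1,fy=3.1,interpolation=cv2.INTER_CUBIC))
E
```

```text
t: 7.2
eef_pos: [0.5625, -0.0405, 0.0141]
tcp_rot: [-0.015, 1.0, 0.0, 0.0]
force: [-0.9, 3.5, 1.7]
finger_gap: 0.043
t 7.2 pos [ 0.5625 -0.0405  0.0141] F [-0.9  3.5  1.7] gap 0.043 j [-0.15  0.66  1.75  0.    0.73 -1.76]
[[-1.0, -0.031, 0.001], [-0.031, 1.0, 0.0], [-0.001, 0.0, -1.0]]
```

View pics/scene2.png

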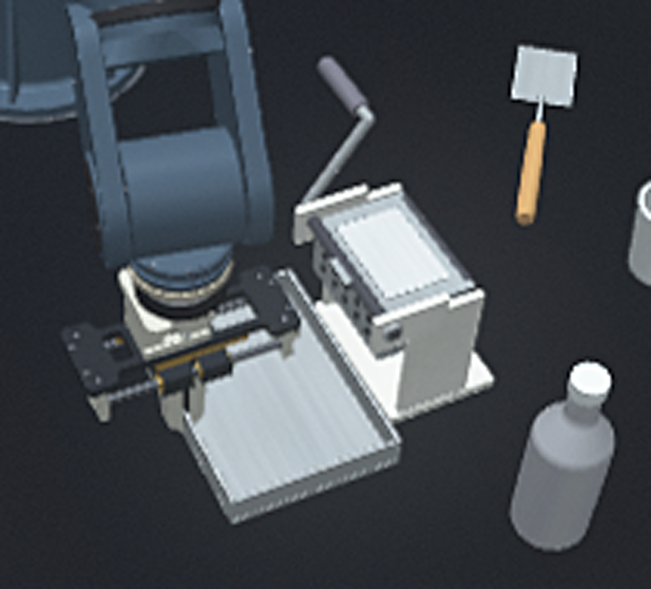

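Tray edge lies parallel to the foot with a small gap. Closing up the last ~9 mm gently.

```bash
python3 -m inch '[{"linear":[0,3,0],"delta_rot":[0,0,0],"hand":1},{"linear":[0,5,0],"delta_rot":[0,0,0],"hand":1},{"linear":[0,7,0],"delta_rot":[0,0,0],"hand":1},{"linear":[0,8,0],"delta_rot":[0,0,0],"hand":1},{"linear":[0,9,0],"delta_rot":[0,0,0],"hand":1},{"linear":[0,9,0],"delta_rot":[0,0,0],"hand":1},{"linear":[0,9,0],"delta_rot":[0,0,0],"hand":1}]' 25
python3 - <<'E'
from h import *
st()
p=bot.snapshot('scene');cv2.imwrite('pics/scene3.png',cv2.resize(p['pixels'][180:300,290:440,::-1],None,fx=4.5,fy=4.5,interpolation=cv2.INTER_CUBIC))
E
```

```text
t: 8.0
eef_pos: [0.5623, -0.0318, 0.014]
tcp_rot: [-0.015, 1.0, 0.0, 0.001]
force: [2.7, -2.5, -1.4]
finger_gap: 0.04
t 8.0 pos [ 0.5623 -0.0318  0.014 ] F [ 2.7 -2.5 -1.4] gap 0.04 j [-0.14  0.66  1.75  0.    0.73 -1.74]
[[-1.0, -0.031, 0.001], [-0.031, 1.0, 0.0], [-0.001, 0.0, -1.0]]
```

View pics/scene3.png

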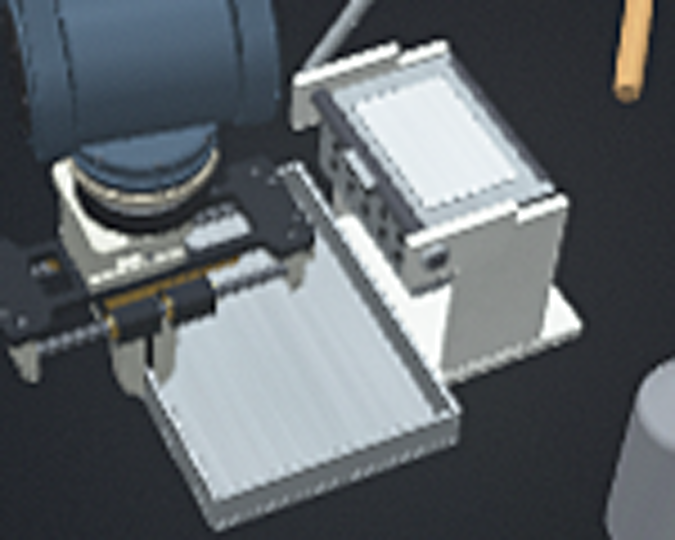

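```bash
python3 -m inch '[{"linear":[0,1,0],"delta_rot":[0,0,0],"hand":1},{"linear":[0,2,0],"delta_rot":[0,0,0],"hand":1},{"linear":[0,3,0],"delta_rot":[0,0,0],"hand":1},{"linear":[0,3,0],"delta_rot":[0,0,0],"hand":1}]' 25
```

```text
t: 8.45
eef_pos: [0.5644, -0.0305, 0.0149]
tcp_rot: [-0.016, 1.0, -0.001, 0.003]
force: [7.1, -15.7, -1.1]
finger_gap: 0.038
```

Contact with the foot is felt (−16 N). Release and lift, and check.

```bash
python3 -m inch '[{"linear":[0,-1,0],"delta_rot":[0,0,0],"hand":0.6},{"linear":[0,-1,0],"delta_rot":[0,0,0],"hand":0.6},{"linear":[0,-1,0],"delta_rot":[0,0,0],"hand":0.6},{"linear":[0,-1,0],"delta_rot":[0,0,0],"hand":0.6},{"linear":[0,-1,-40],"delta_rot":[0,0,0],"hand":0.6},{"linear":[0,-20,-90],"delta_rot":[0,0,0],"hand":0.7},{"linear":[0,-60,-140],"delta_rot":[0,0,0],"hand":0.7},{"linear":[0,-100,-190],"delta_rot":[0,0,0],"hand":0.7},{"linear":[0,-110,-240],"delta_rot":[0,0,0],"hand":0.7},{"linear":[0,-110,-290],"delta_rot":[0,0,0],"hand":0.7},{"linear":[0,-110,-340],"delta_rot":[0,0,0],"hand":0.7},{"linear":[0,-110,-380],"delta_rot":[0,0,0],"hand":0.7},{"linear":[0,-110,-380],"delta_rot":[0,0,0],"hand":0.7},{"linear":[0,-110,-380],"delta_rot":[0,0,0],"hand":0.7}]' 25
python3 - <<'E'
from h import *
st()
s=bot.sense();w=bot.snapshot('wrist');save(w,'w3.png')
for c,p in (('wrist',w),('top',bot.snapshot('top')),('scene',bot.snapshot('scene'))):
    ss=s if c=='wrist' else None
    for t in ('tray','stand','pivot','tin_handle'):
        for d in bot.pinpoint(p,t)[:1]: print(c,t,np.round(d['xy']),d['conf'],lift(p,d['xy'],ss)[0].round(3))
    for t in ('tray',):
      o=bot.trace(p,t)
      if o:
        cs=cv2.findContours(o[0]['pixels'].astype(np.uint8),cv2.RETR_EXTERNAL,cv2.CHAIN_APPROX_NONE)[0]
        k=max(cs,key=cv2.contourArea).reshape(-1,2)
        print(cv2.minAreaRect(onz(p,k,.032,ss)[:,:2].astype(np.float32)*1000))
E
```

```text
t: 9.85
eef_pos: [0.566, -0.1395, 0.3981]
tcp_rot: [-0.016, 1.0, -0.002, 0.005]
force: [-0.1, 0.4, -1.3]
finger_gap: 0.3
t 9.85 pos [ 0.566  -0.1395  0.3981] F [-0.1  0.4 -1.3] gap 0.3 j [-0.32  0.29  1.3  -0.    1.54 -1.92]
[[-0.999, -0.032, 0.011], [-0.032, 0.999, -0.004], [-0.011, -0.004, -1.0]]
wrist tray [446. 182.] 0.76 [0.559 0.049 0.006]
wrist stand [90. 47.] 0.21 [ 0.383 -0.476  0.005]
wrist pivot [536. 195.] 0.79 [0.553 0.113 0.14 ]
((560.9253540039062, 43.9881591796875), (219.54981994628906, 165.56956481933594), 2.514315605163574)
top tray [303. 237.] 0.57 [0.565 0.051 0.003]
top stand [286. 240.] 0.77 [0.555 0.106 0.003]
top pivot [276. 238.] 0.95 [0.548 0.127 0.137]
top tin_handle [262. 282.] 0.58 [0.411 0.162 0.228]
((560.7000732421875, 46.55707550048828), (222.74267578125, 158.9817657470703), 2.525280714035034)
scene tray [348. 258.] 0.61 [0.563 0.047 0.002]
scene stand [369. 250.] 0.6 [ 0.557  0.114 -0.001]
scene pivot [373. 217.] 0.87 [0.556 0.115 0.137]
scene tin_handle [368. 157.] 0.78 [0.418 0.159 0.217]
((572.1150512695312, 39.464412689208984), (238.2092742919922, 166.56199645996094), 2.9513845443725586)
```

View pics/w3.png

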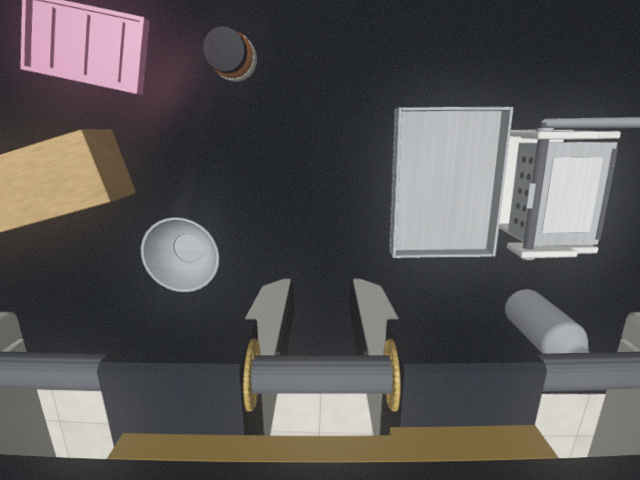

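Tray is at (0.561, 0.046), yaw 2.5°, flush to the foot (edge at column ~500). Now to above the handle.

```bash
python3 -c "
from h import *
goal([[.418,.161,.38],[.418,.161,.26],[.418,.161,.199]],93.2)"
```

```text
[0.418 0.161 0.38 ] -> lin [138.  305.1  13.6] rot [-0.16  0.36 -1.39]
[0.418 0.161 0.26 ] -> lin [138.8 305.4 133.6] rot [-0.16  0.36 -1.39]
[0.418 0.161 0.199] -> lin [139.1 305.5 194.6] rot [-0.16  0.36 -1.39]
```

```bash
python3 -m inch '[{"linear":[138,305,14],"delta_rot":[0,0,-1.4],"hand":0.5},{"linear":[138,305,14],"delta_rot":[0,0,-1.4],"hand":0.5},{"linear":[138,305,14],"delta_rot":[0,0,-1.4],"hand":0.5},{"linear":[138,305,14],"delta_rot":[0,0,-1.4],"hand":0.5},{"linear":[138,305,14],"delta_rot":[0,0,-1.4],"hand":0.5},{"linear":[138,305,14],"delta_rot":[0,0,-1.4],"hand":0.5},{"linear":[138,305,14],"delta_rot":[0,0.3,-1.4],"hand":0.5},{"linear":[138,305,14],"delta_rot":[0,0.3,-1.4],"hand":0.5},{"linear":[138,305,14],"delta_rot":[0,0.3,-1.4],"hand":0.5},{"linear":[138,305,14],"delta_rot":[0,0.3,-1.4],"hand":0.5},{"linear":[138,305,14],"delta_rot":[0,0.3,-1.4],"hand":0.5}]' 8
python3 - <<'E'
from h import *
st()
s=bot.sense();w=bot.snapshot('wrist');save(w,'w4.png')
for t in ('tin_handle','pivot'):
    for d in bot.pinpoint(w,t)[:1]: print(t,np.round(d['xy']),d['conf'],lift(w,d['xy'],s)[0].round(3))
goal([[.418,.161,.199]],93.2)
E
```

```text
t: 11.85
eef_pos: [0.4185, 0.16, 0.3795]
tcp_rot: [-0.027, 1.0, -0.001, 0.0]
force: [-1.2, -0.3, 0.8]
finger_gap: 0.5
t 11.85 pos [0.4185 0.16   0.3795] F [-1.2 -0.3  0.8] gap 0.5 j [ 0.26  0.03  1.65 -0.    1.46 -1.36]
[[-0.999, -0.054, 0.001], [-0.054, 0.999, -0.003], [-0.001, -0.003, -1.0]]
tin_handle [330. 220.] 0.95 [0.417 0.166 0.225]
pivot [282. 309.] 0.73 [0.552 0.118 0.142]
[0.418 0.161 0.199] -> lin [  0.5   1.2 180.5] rot [-0.16  0.05 -0.06]
```

View pics/w4.png

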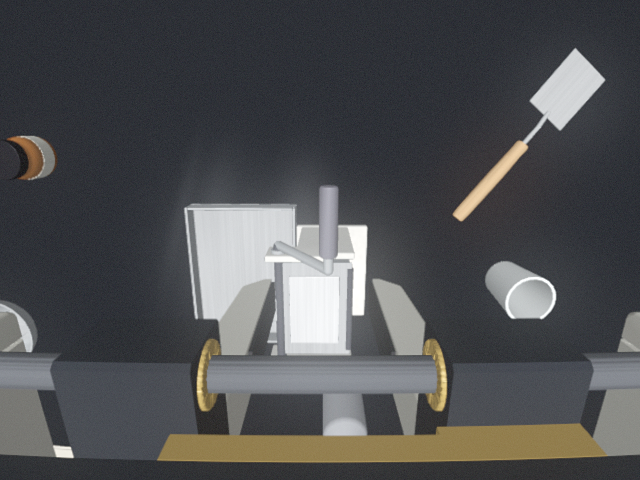

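Handle (318–338, 187–258) lies between the jaws. Descend and close lightly on it.

```bash
python3 -m inch '[{"linear":[0,4,45],"delta_rot":[0,0,0],"hand":0.5},{"linear":[0,4,90],"delta_rot":[0,0,0],"hand":0.5},{"linear":[0,4,130],"delta_rot":[0,0,0],"hand":0.5},{"linear":[0,4,160],"delta_rot":[0,0,0],"hand":0.5},{"linear":[0,4,178],"delta_rot":[0,0,0],"hand":0.5},{"linear":[0,4,180],"delta_rot":[0,0,0],"hand":0.5},{"linear":[0,4,180],"delta_rot":[0,0,0],"hand":0.5},{"linear":[0,4,180],"delta_rot":[0,0,0],"hand":1},{"linear":[0,4,180],"delta_rot":[0,0,0],"hand":1},{"linear":[0,4,180],"delta_rot":[0,0,0],"hand":1},{"linear":[0,4,180],"delta_rot":[0,0,0],"hand":1},{"linear":[0,4,180],"delta_rot":[0,0,0],"hand":1},{"linear":[0,4,180],"delta_rot":[0,0,0],"hand":1}]' 8
python3 - <<'E'
from h import *
st()
p=bot.snapshot('scene');cv2.imwrite('pics/scene5.png',cv2.resize(p['pixels'][100:290,280:470,::-1],None,fx=3.1,fy=3.1,interpolation=cv2.INTER_CUBIC))
s=bot.sense();Rc=R.from_quat(s['tcp_rot']);t0=np.array(s['eef_pos'])
xs=np.array([-.0558,.9984,0]);th0=np.degrees(np.arctan2(82,57))
g=lambda d:np.array(.1*np.cos(np.radians(th0+d))*xs+[0,0,.1*np.sin(np.radians(th0+d))])
for d in range(0,160,5): print(d,round(np.radians(d),2),np.round(Rc.inv().apply(g(d)-g(0))*1000,1))
E
```

```text
t: 13.3
eef_pos: [0.4186, 0.1649, 0.2003]
tcp_rot: [-0.027, 1.0, -0.0, 0.001]
force: [-2.2, 7.9, 5.1]
finger_gap: 0.186
t 13.3 pos [0.4186 0.1649 0.2003] F [-2.2  7.9  5.1] gap 0.186 j [ 0.27  0.19  1.92 -0.    1.03 -1.35]
[[-0.999, -0.054, 0.002], [-0.054, 0.999, -0.0], [-0.002, -0.0, -1.0]]
0 0.0 [0. 0. 0.]
5 0.09 [-0.  -7.4 -4.7]
10 0.17 [ -0.  -15.1  -8.7]
15 0.26 [ -0.1 -23.2 -12. ]
20 0.35 [ -0.1 -31.5 -14.6]
25 0.44 [ -0.1 -40.1 -16.4]
30 0.52 [ -0.1 -48.7 -17.5]
35 0.61 [ -0.1 -57.4 -17.9]
40 0.7 [ -0.1 -66.1 -17.4]
45 0.79 [ -0.1 -74.8 -16.3]
50 0.87 [ -0.1 -83.3 -14.3]
55 0.96 [ -0.1 -91.6 -11.7]
60 1.05 [ -0.1 -99.6  -8.3]
65 1.13 [-1.000e-01 -1.074e+02 -4.300e+00]
70 1.22 [-1.000e-01 -1.147e+02  5.000e-01]
75 1.31 [-1.000e-01 -1.216e+02  5.800e+00]
80 1.4 [-1.00e-01 -1.28e+02  1.17e+01]
85 1.48 [-1.000e-01 -1.339e+02  1.820e+01]
90 1.57 [-1.000e-01 -1.392e+02  2.510e+01]
95 1.66 [-1.000e-01 -1.438e+02  3.250e+01]
100 1.75 [-1.000e-01 -1.478e+02  4.020e+01]
105 1.83 [-1.000e-01 -1.511e+02  4.830e+01]
110 1.92 [-1.000e-01 -1.537e+02  5.660e+01]
115 2.01 [-1.000e-01 -1.556e+02  6.520e+01]
120 2.09 [  -0.  -156.7   73.8]
125 2.18 [  -0.  -157.    82.5]
130 2.27 [   0.  -156.6   91.3]
135 2.36 [   0.  -155.4   99.9]
140 2.44 [   0.  -153.5  108.4]
145 2.53 [ 1.000e-01 -1.509e+02  1.167e+02]
150 2.62 [ 1.000e-01 -1.475e+02  1.248e+02]
155 2.71 [ 1.000e-01 -1.434e+02  1.325e+02]
```

View pics/scene5.png

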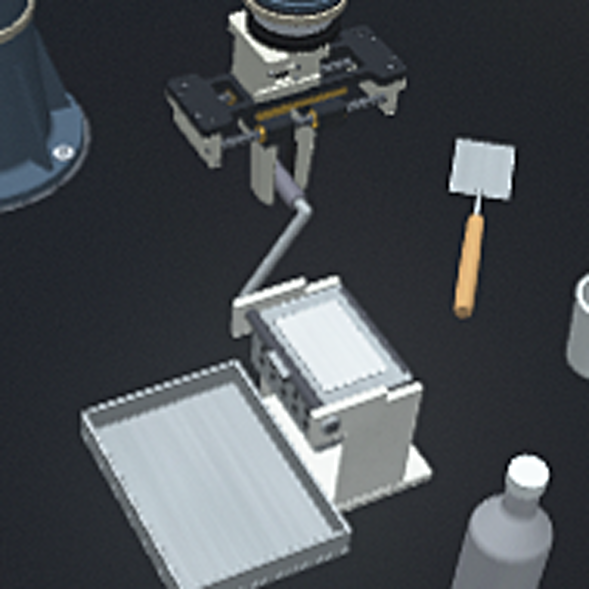

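The jaws hold the grip at its mid-length (17 mm opening). Following the arc, first to ~45°.

```bash
python3 -m inch '[{"linear":[0,-2,0],"delta_rot":[0,0,0],"hand":1},{"linear":[0,-9,-5],"delta_rot":[0,0,0],"hand":1},{"linear":[0,-17,-9],"delta_rot":[0,0,0],"hand":1},{"linear":[0,-25,-12],"delta_rot":[0,0,0],"hand":1},{"linear":[0,-33,-15],"delta_rot":[0,0,0],"hand":1},{"linear":[0,-42,-16],"delta_rot":[0,0,0],"hand":1},{"linear":[0,-51,-17],"delta_rot":[0,0,0],"hand":1},{"linear":[0,-59,-18],"delta_rot":[0,0,0],"hand":1},{"linear":[0,-68,-17],"delta_rot":[0,0,0],"hand":1},{"linear":[0,-77,-16],"delta_rot":[0,0,0],"hand":1},{"linear":[0,-77,-16],"delta_rot":[0,0,0],"hand":1}]' 15
python3 - <<'E'
from h import *
st()
p=bot.snapshot('scene');cv2.imwrite('pics/scene6.png',cv2.resize(p['pixels'][100:290,280:470,::-1],None,fx=3.1,fy=3.1,interpolation=cv2.INTER_CUBIC))
E
```

```text
t: 14.45
eef_pos: [0.423, 0.0879, 0.2169]
tcp_rot: [-0.027, 1.0, 0.0, 0.002]
force: [-1.9, 3.7, 5.8]
finger_gap: 0.188
t 14.45 pos [0.423  0.0879 0.2169] F [-1.9  3.7  5.8] gap 0.188 j [ 0.1   0.13  1.94  0.    1.06 -1.53]
[[-0.999, -0.054, 0.003], [-0.054, 0.999, 0.0], [-0.003, 0.0, -1.0]]
```

View pics/scene6.png

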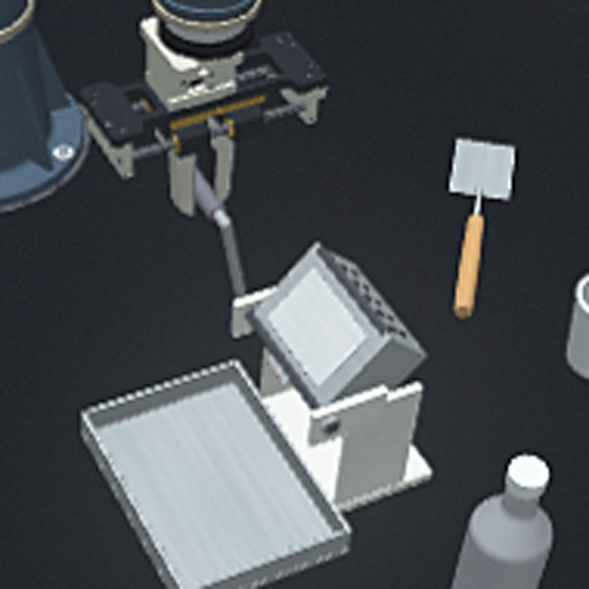

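The tin turns with the handle, ~45° so far, forces small. Continue to ~90°.

```bash
python3 -m inch '[{"linear":[0,-8,2],"delta_rot":[0,0,0],"hand":1},{"linear":[0,-17,5],"delta_rot":[0,0,0],"hand":1},{"linear":[0,-25,8],"delta_rot":[0,0,0],"hand":1},{"linear":[0,-33,12],"delta_rot":[0,0,0],"hand":1},{"linear":[0,-40,17],"delta_rot":[0,0,0],"hand":1},{"linear":[0,-47,22],"delta_rot":[0,0,0],"hand":1},{"linear":[0,-53,28],"delta_rot":[0,0,0],"hand":1},{"linear":[0,-59,34],"delta_rot":[0,0,0],"hand":1},{"linear":[0,-64,41],"delta_rot":[0,0,0],"hand":1},{"linear":[0,-64,41],"delta_rot":[0,0,0],"hand":1}]' 20
python3 - <<'E'
from h import *
st()
p=bot.snapshot('scene');cv2.imwrite('pics/scene7.png',cv2.resize(p['pixels'][100:290,280:470,::-1],None,fx=3.1,fy=3.1,interpolation=cv2.INTER_CUBIC))
E
```

```text
t: 15.5
eef_pos: [0.4264, 0.0243, 0.1756]
tcp_rot: [-0.027, 1.0, 0.0, 0.001]
force: [-0.8, 4.0, 0.9]
finger_gap: 0.188
t 15.5 pos [0.4264 0.0243 0.1756] F [-0.8  4.   0.9] gap 0.188 j [-0.05  0.18  2.    0.    0.96 -1.68]
[[-0.999, -0.053, 0.002], [-0.053, 0.999, 0.001], [-0.003, 0.001, -1.0]]
```

View pics/scene7.png

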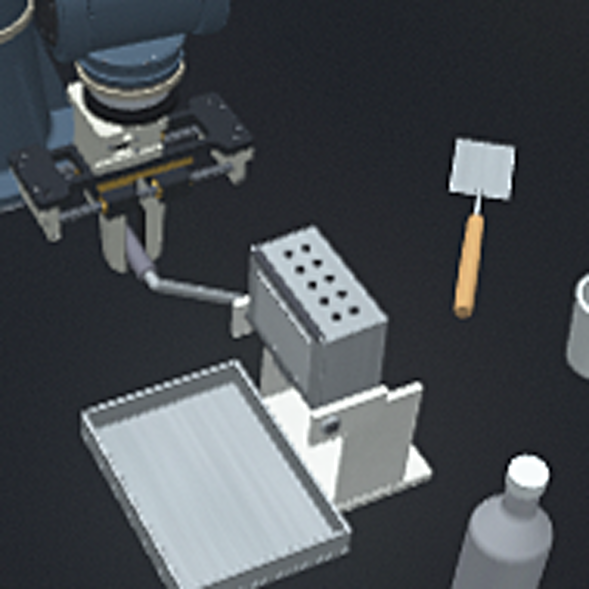

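Tin is on edge at ~90°, lid still shut. Continue to ~120°.

```bash
python3 -m inch '[{"linear":[0,-5,7],"delta_rot":[0,0,0],"hand":1},{"linear":[0,-9,15],"delta_rot":[0,0,0],"hand":1},{"linear":[0,-12,23],"delta_rot":[0,0,0],"hand":1},{"linear":[0,-15,32],"delta_rot":[0,0,0],"hand":1},{"linear":[0,-16,40],"delta_rot":[0,0,0],"hand":1},{"linear":[0,-17,49],"delta_rot":[0,0,0],"hand":1},{"linear":[0,-17,49],"delta_rot":[0,0,0],"hand":1}]' 25
python3 - <<'E'
from h import *
st()
p=bot.snapshot('scene');cv2.imwrite('pics/scene8.png',cv2.resize(p['pixels'][100:290,280:470,::-1],None,fx=3.1,fy=3.1,interpolation=cv2.INTER_CUBIC))
E
```

```text
t: 16.25
eef_pos: [0.4271, 0.0085, 0.1264]
tcp_rot: [-0.026, 1.0, 0.001, 0.001]
force: [-0.3, 10.4, -0.0]
finger_gap: 0.185
t 16.25 pos [0.4271 0.0085 0.1264] F [-0.3 10.4 -0. ] gap 0.185 j [-0.09  0.27  2.04  0.    0.83 -1.72]
[[-0.999, -0.053, 0.001], [-0.053, 0.999, 0.002], [-0.002, 0.002, -1.0]]
```

View pics/scene8.png

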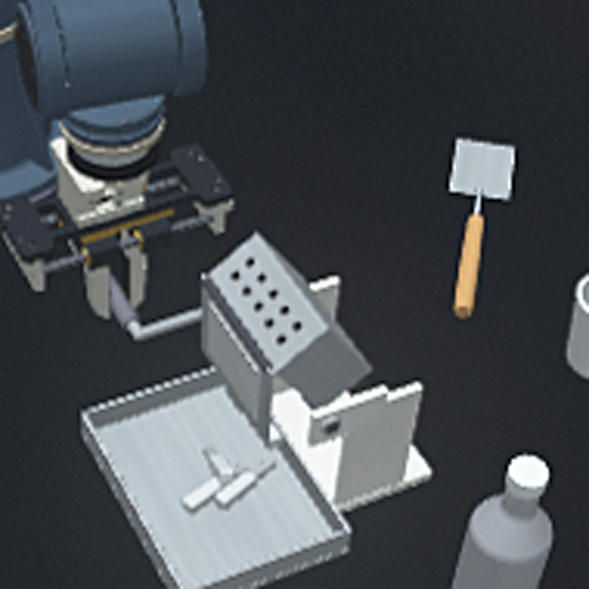

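Lid hangs open and pieces already lie in the tray (~(225,480)). Continue to the stop.

```bash
python3 -m inch '[{"linear":[0,1,9],"delta_rot":[0,0,0],"hand":1},{"linear":[0,1,17],"delta_rot":[0,0,0],"hand":1},{"linear":[0,2,26],"delta_rot":[0,0,0],"hand":1},{"linear":[0,4,35],"delta_rot":[0,0,0],"hand":1},{"linear":[0,7,43],"delta_rot":[0,0,0],"hand":1},{"linear":[0,10,51],"delta_rot":[0,0,0],"hand":1},{"linear":[0,10,51],"delta_rot":[0,0,0],"hand":1},{"linear":[0,10,51],"delta_rot":[0,0,0],"hand":1}]' 25
python3 - <<'E'
from h import *
st()
p=bot.snapshot('scene');cv2.imwrite('pics/scene9.png',cv2.resize(p['pixels'][100:290,280:470,::-1],None,fx=3.1,fy=3.1,interpolation=cv2.INTER_CUBIC))
E
```

```text
t: 17.1
eef_pos: [0.4275, 0.021, 0.0764]
tcp_rot: [-0.026, 1.0, 0.003, 0.002]
force: [0.1, 26.8, 10.9]
finger_gap: 0.189
t 17.1 pos [0.4275 0.021  0.0764] F [ 0.1 26.8 10.9] gap 0.189 j [-0.06  0.36  2.08  0.01  0.7  -1.69]
[[-0.999, -0.052, 0.003], [-0.052, 0.999, 0.006], [-0.004, 0.005, -1.0]]
```

View pics/scene9.png

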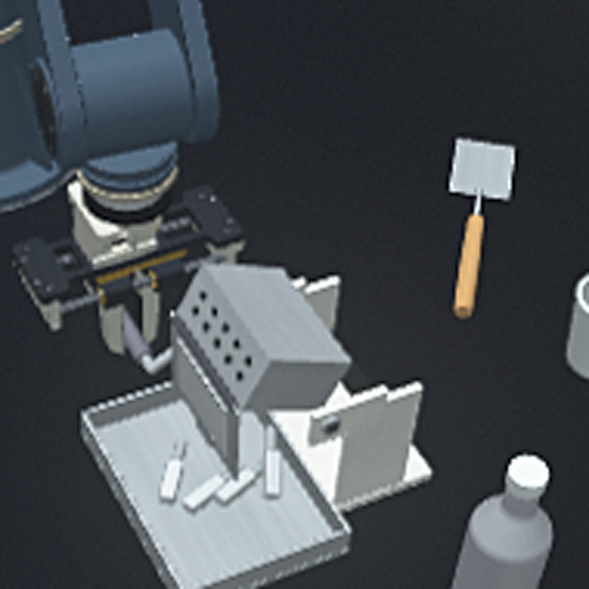

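All four pieces are in the tray and the tin is nearly over. Ease, open the jaws and lift straight out.

```bash
python3 -m inch '[{"linear":[0,2,0],"delta_rot":[0,0,0],"hand":0.6},{"linear":[0,2,0],"delta_rot":[0,0,0],"hand":0.5},{"linear":[0,2,0],"delta_rot":[0,0,0],"hand":0.5},{"linear":[0,2,0],"delta_rot":[0,0,0],"hand":0.5},{"linear":[0,2,0],"delta_rot":[0,0,0],"hand":0.5},{"linear":[0,2,-20],"delta_rot":[0,0,0],"hand":0.5},{"linear":[0,2,-50],"delta_rot":[0,0,0],"hand":0.5},{"linear":[0,2,-100],"delta_rot":[0,0,0],"hand":0.5},{"linear":[0,2,-150],"delta_rot":[0,0,0],"hand":0.5},{"linear":[0,2,-200],"delta_rot":[0,0,0],"hand":0.5},{"linear":[60,2,-250],"delta_rot":[0,0,0],"hand":0.5},{"linear":[60,2,-280],"delta_rot":[0,0,0],"hand":0.5},{"linear":[60,2,-280],"delta_rot":[0,0,0],"hand":0.5},{"linear":[60,2,-280],"delta_rot":[0,0,0],"hand":0.5}]' 25
python3 - <<'E'
from h import *
st()
p=bot.snapshot('scene');cv2.imwrite('pics/scene10.png',cv2.resize(p['pixels'][100:290,280:470,::-1],None,fx=3.1,fy=3.1,interpolation=cv2.INTER_CUBIC))
save(p,'scene10f.png')
for d in bot.pinpoint(p,'tin_handle')[:1]: print('handle',lift(p,d['xy'])[0].round(3),d['conf'])
for t in ('piece0_center','tray'):
    for d in bot.pinpoint(p,t)[:6]: print(t,np.round(d['xy']),round(d['conf'],2),lift(p,d['xy'])[0].round(3))
for t in ['bottle','bowl','carton','jar','cup','rack','spatula']:
    for d in bot.pinpoint(p,t)[:1]: print(t,np.round(d['xy']),onz(p,d['xy'],0)[0].round(3))
E
```

```text
t: 18.55
eef_pos: [0.3667, 0.0181, 0.3567]
tcp_rot: [-0.026, 1.0, 0.003, 0.003]
force: [0.9, -0.6, -0.2]
finger_gap: 0.501
t 18.55 pos [0.3667 0.0181 0.3567] F [ 0.9 -0.6 -0.2] gap 0.501 j [-0.08 -0.13  1.86  0.01  1.41 -1.71]
[[-0.999, -0.051, 0.006], [-0.051, 0.999, 0.005], [-0.006, 0.005, -1.0]]
handle [ 0.359  0.039 -0.001] 0.79
piece0_center [365. 249.] 0.56 [0.562 0.097 0.019]
tray [435. 172.] 0.23 [0.355 0.439 0.015]
bottle [437. 297.] [0.767 0.212 0.   ]
bowl [217. 338.] [ 0.674 -0.353  0.   ]
carton [139. 327.] [ 0.571 -0.531  0.   ]
jar [225. 248.] [ 0.4   -0.265  0.   ]
cup [470. 214.] [0.542 0.457 0.   ]
rack [147. 264.] [ 0.377 -0.482  0.   ]
spatula [437. 171.] [0.337 0.459 0.   ]
```

View pics/scene10.png

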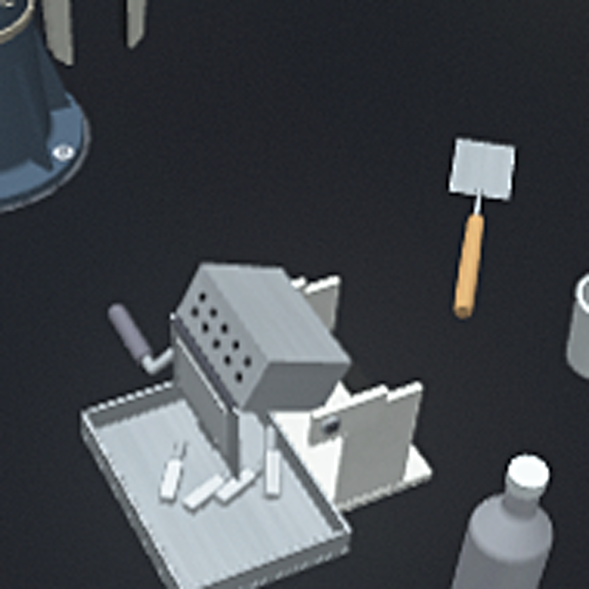

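```bash
python3 - <<'E'
from h import *
p=bot.snapshot('scene')
for uv in [(321,208),(318,202),(325,213)]:print('handle',lift(p,uv)[0].round(3))
cv2.imwrite('pics/s11.png',cv2.resize(p['pixels'][215:285,300:400,::-1],None,fx=7,fy=7,interpolation=cv2.INTER_CUBIC))
def cp(x,y): return (280+x/3.1,100+y/3.1)
for q in [(172,478),(203,492),(237,487),(272,475),(268,435),(180,450)]: print(q,lift(p,cp(*q))[0].round(3))
s=bot.sense();w=bot.snapshot('wrist');save(w,'w11.png')
for d in bot.pinpoint(w,'tin_handle')[:1]: print('handle w',np.round(d['xy']),lift(w,d['xy'],s)[0].round(3))
E
```

```text
handle [0.436 0.016 0.091]
handle [0.411 0.017 0.091]
handle [0.457 0.02  0.09 ]
(172, 478) [0.551 0.014 0.02 ]
(203, 492) [0.572 0.035 0.015]
(237, 487) [0.579 0.065 0.016]
(272, 475) [0.579 0.099 0.018]
(268, 435) [0.541 0.112 0.025]
(180, 450) [0.517 0.036 0.011]
handle w [319. 246.] [0.425 0.019 0.095]
```

View pics/s11.png

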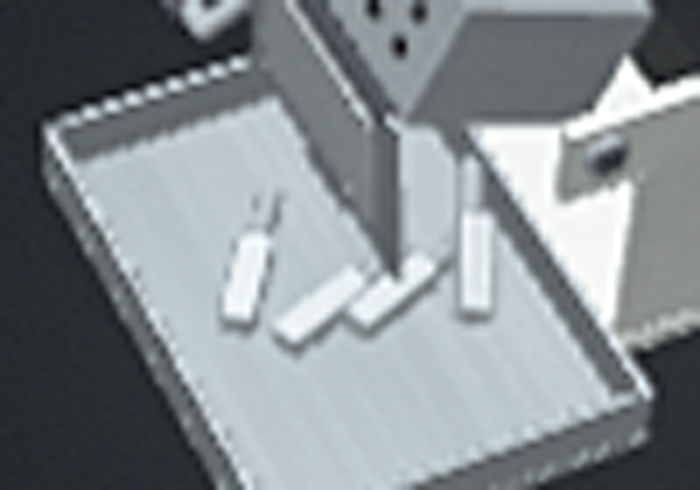

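View pics/w11.png

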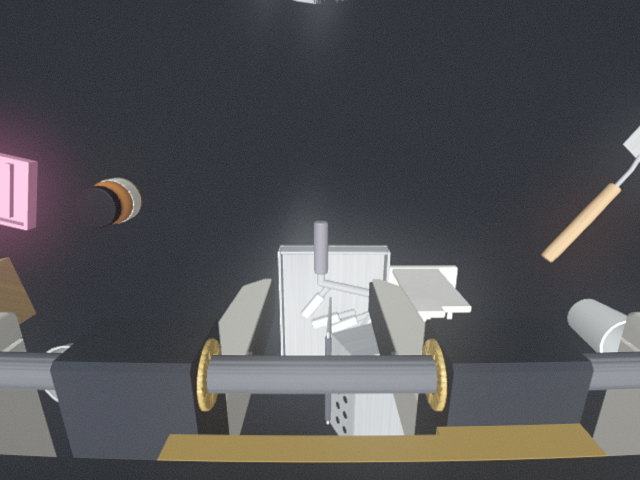

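Handle centre is at about z 0.083 m (0.081 expected at the stop), so the tin is at its stop. All four pieces lie in the tray and the robot is clear.

```bash
python3 -c "
from h import *
st(); print(bot.hand_in())"
```

```text
t 19.25 pos [0.3665 0.0183 0.3561] F [-0.6 -0.   0.2] gap 0.497 j [-0.08 -0.13  1.86  0.01  1.41 -1.71]
[[-0.999, -0.052, 0.003], [-0.052, 0.999, 0.006], [-0.004, 0.005, -1.0]]
the job is handed in; nothing more can be done
None
```

I slid the tray against the stand's foot, tipped the tin over by its handle, and handed the job in at about 19 s. `hand_in` gives no verdict, so the results below come from my own last checks.

- **Tray:** I gripped its wall and slid it until about 16 N of contact showed it had met the foot. It ended about 2 mm off centre and within 1° of square, measured before tipping.
- **Tin and lid:** I gripped the handle lightly and followed its arc round. The handle ended about 83 mm above the counter, against 81 mm expected at the stop. In the pictures the lid hangs open; the arm stayed at the handle, clear of it.
- **Pieces:** all four show inside the tray, with their visible surfaces 11–25 mm above the counter (tray rim 32 mm).
- **Bystanders:** estimated positions are within about 13 mm of the start, which is about the networks' own scatter. The robot had retreated to 0.36 m and was touching nothing.

**Disagreements:** the networks gave a few wrong hits, which I set aside after checking the pictures. After tipping, one put the handle on the counter and another took the spatula for the tray. The sideways force on the wrist rose to about 27 N at the end of the arc, within its 120 N limit.

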